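# Hold the tool chest's lid just under its balance point

### The job

I have fitted a new gas strut to the lid of this green tool chest and want to mark where its bracket must sit. Swing the wooden-gripped carry handle forward, out of the lid's way, until it snaps into its front detent; then take the lid by its steel grip, raise it a little past the point where the strut begins to lift it by itself, without letting it fly up to its stop, and bring it back to just below that point. Finish with the lid held still in the gripper there, no more than about ten degrees below the balance point, and leave the other things on the bench alone.

Things in the scene. Friction and masses are not known exactly. Their poses are not given: they have to be found in the camera images.
- chest: Green sheet-steel tool chest, heavy, does not move: 180 (x) x 270 (y) x 112 mm to the rim, 123 with the lid. Origin under its centre on the bench, z up, x from the front (which faces the robot, with a small brass plate) to the hinge side, y to its left. The handle's arms lie outside the ends, 297 mm over all.
- chest_lid (a joint): Lid angle, rad: 0 shut, grows as its front edge rises; stop at 1.50. Lid 0.8 kg with a damped gas strut inside the left end. Balance point 0.90 (52 degrees): below it the lid falls shut, above it the strut swings it open. Lifting at the grip takes about 6 N from shut, fading to none at 0.90; past it about 0.7 N per 0.1 rad pulls on upward. The upright carry handle blocks the lid.
- carry_handle (a joint): Carry handle angle, rad: 0 upright (back stop), grows as it swings forward over the chest's front and down; 1.57 level, end stop at 1.60. Stiff pivot: stays put up to about 0.5, then may drop by itself as far as the detent's ridge near 1.2, which must be pushed over (about 2 to 3 N at the grip); beyond about 1.4 it snaps on. Seated: above 1.54, staying there by itself.
- carry_grip (a point): Centre of the turned wooden grip of the carry handle: a round bar along the chest's y axis, 22 mm thick and 120 mm long, between two flat steel arms. It moves with the handle on an arc of radius 150 mm about handle_pivot; seated, it is 80 mm above the bench and 60 mm in front of the chest's front face.
- handle_pivot (a point): Point on the handle's hinge axis, half-way between the chest's ends: 85 mm above the bench, over the chest's centre. The axis runs along the chest's y.
- lid_grip (a point): Middle of the steel bow grip on top of the lid near its front edge: a round bar 12 mm thick, 100 mm long, along the chest's y axis, on a post at 45 mm to either side; its centre is 36 mm above the lid's top face. Shut, it is 159 mm above the bench. It moves with the lid on an arc about lid_hinge: shut, it is 140 mm in front of and 47 mm above the hinge axis.
- lid_hinge (a point): Point on the lid's hinge axis, half-way between the chest's ends: 88 mm behind the chest's centre (chest x), 112 mm above the bench. The axis runs along the chest's y.
- glue_bottle: Upright yellow glue bottle with a red cap, 47 mm wide, 131 mm tall, 0.11 kg; origin under its centre. To be left alone.
- wax_tin: Round red wax tin with a cream lid, 68 mm wide, 39 mm tall; origin under its centre. To be left alone.
- peg_1: Turned walnut peg standing on end, 38 mm thick, 112 mm tall; origin under its centre. To be left alone.

How it is judged:
By the outcome, as a careful person would: the job done as asked, in the order asked, and still so for the second after the job is handed in, while the arm keeps its last pose, push and grip.
It also fails if it takes over 67 s, if anything falls off the work surface, if the arm or the gripper's body presses on something with over 40 N, if the wrist force passes 120 N, or if a joint passes its speed limit or range.

### The arm

A 6-joint arm with a two-finger parallel gripper is mounted at the origin on a cart in front of the work surface, level with it; the furniture and walls round the work are solid. World frame = base frame: x ahead of the robot, y to its left, z up, the work surface at z = 0. Lengths are in mm, angles in rad, forces in N, time in s.
With the tool pointing down it reaches from about 300 to 775 mm from the base axis. Payload 14.6 kg.
Tool frame: the origin (TCP) lies midway between the tips of the shut fingers; the grasp point (between the pads) lies 19 mm behind it (manip.hold_point_z is the distance from the TCP to the grasp point, in mm); z points along the fingers, y is the direction in which the jaws open and shut (so a half turn about z gives the same grasp; the last joint's range is limited). The gripper opens to 94 mm and grips with 3 to 60 N. Pads are 16 mm wide; open, the fingers measure 119 mm over their backs; the gripper's body (75 mm by 177 mm) begins 78 mm behind the grasp point.
Start: joints at [1.05, 0.3, 1.521, -0, 1.321, -0.067], TCP at [241.107, 494.324, 177.446] pointing down, gripper open.
Joint ranges: [-3.03, 3.03], [-0.79, 2.21], [0.23, 2.52], [-1.04, 4.18], [0, 3.07], [-2.55, 2.55]. Speed limits (rad/s): [2.22, 2.22, 2.57, 3.14, 3.14, 3.14].

### API

Orientations are given as [roll, pitch, yaw] about the fixed x, y, z axes, in that order (R = Rz(yaw) Ry(pitch) Rx(roll)).
In Python, from cell import manip gives the robot as it stands.
- The arm moves only by the shell command python3 -m crank 'ROWS' [OPENING] [FORCE]. ROWS is JSON, a list of rows, each an object with "offset": the shift along the world's x, y, z in m, a list of three; "spin": the turn about the world's z in degrees. In form: [{"offset": [dx, dy, dz], "spin": spin}, ...]. A call has exactly 8 rows; each row is the pose to reach, as a shift and turn from the pose measured when the call began; what a row does not reach only later rows make up. A row lasts 1/12 s, in which the tool goes at most 41.7 mm and 7.16 degrees, less where a joint would pass 70% of its speed; a pose out of reach is approached as far as the arm can. A call with a gripper value outside its range is refused whole. OPENING is the opening, from 0 (shut) to 1 (fully open), set as the call begins (- or left out, the last holds). The fingers move at their own pace and stop on an object; FORCE is the grip in N (left out, the last holds). Time passes only in rows, so rows that repeat a pose let the fingers close, or fill a call up. It gives the time, the measured TCP pose, the force and the opening at its end, in the units of the state.
- manip.read_state(): the state, without advancing time (a new reading comes with each control period).
- manip.camera(name): name is "scene" or "side" or "wrist"; returns a dict with "pixels" (384x512x3 uint8, red, green, blue), "fx", "fy", "cx", "cy" (pixels), "extrinsics" (4x4, takes a point from world to camera coordinates); the wrist camera has in their place "hand_eye" (4x4, takes a point from camera to tool coordinates, whose origin is the TCP and whose axes are the flange's). Camera axes: x right, y down, z forward; pixel columns grow to the right and rows downward; lengths in mm; the calibration is good to about 2 mm. A picture is of the moment at which its call begins: read the wrist's pose just before it. There is no depth.
- manip.sign_off(): hands the job in, once; it reports no verdict.
Trained networks look in a picture, given as the dict that the camera call returned (one of the last four; its "shot" number tells which), for a name from the list of things; names that differ only in an ending like _2 or _b are one class to them, and where a whole thing is asked for, a point or a joint stands for the part that bears it (a point fixed in the world has none). Each returns a list of dicts, best first, with "conf" (0 to 1); they miss things now and then, are a little off and sometimes report something else, mostly with a low value. They report only what shows in the picture. A call takes as long as a camera call.
- manip.search_frame(picture, name): "location" ([x, y, z] in mm, in world coordinates, good to about 4 mm: the middle of the surface that is visible of it).
- manip.masks_of(picture, name): "mask" (384x512 bool, what is visible of it).
The state is a dict: "clock": time; "joints": joint angles; "qd": joint speeds; "effort": joint torques, N m; "eef_pos": TCP position; "eef_rot": TCP orientation; "wrist_force": force on the tool from outside, world axes, zero at the start; "moment": the same for the moment, N m; "finger_gap": finger opening in mm.
Only numpy, scipy, OpenCV 4.12 (cv2) and the standard library are available. Lean on these libraries where they do the work, as an engineer would, in place of code of your own. Each camera call takes 0.05 s, during which the arm holds its last target. There are 200 camera calls.

## Working session

There is one attempt and no reset: what is moved stays moved. The work goes in short steps, Python scripts to look and compute and a shell command to move; the robot and the scene stay as the last step left them, time stands still between calls to the robot, and variables do not carry over. Pictures are saved under pics/ and viewed, about 8 in all and at most 12, crops included, and the job is handed in when it is done.

```bash
mkdir -p pics; ls
python3 - <<'E'
from cell import manip
import cv2,numpy as np
s=manip.read_state();print(s)
ims=[]
for n in("scene","side"):
    p=manip.camera(n);ims.append(p["pixels"][:,:,::-1])
    print(n,p["fx"],p["cx"],p["cy"],np.round(p["extrinsics"],3).tolist())
    for k in("chest","chest_lid","carry_grip","lid_grip","glue_bottle","wax_tin","peg_1"):
        print(k,[(np.round(d["location"]).tolist(),round(d["conf"],2)) for d in manip.search_frame(p,k)[:2]])
cv2.imwrite("pics/a.png",ims[0]);cv2.imwrite("pics/b.png",ims[1])
E
```

```text
pics
{'clock': 0.0, 'joints': array([ 1.05037325e+00,  3.00467663e-01,  1.52161111e+00,  4.03690322e-06,
        1.32070909e+00, -6.66340957e-02]), 'qd': array([ 2.72922291e-04, -2.50136730e-04,  2.61499157e-04, -9.60582686e-05,
        1.25780799e-03, -1.69185630e-03]), 'effort': array([-1.33416226e-03, -5.31807947e+01, -3.52733624e+01,  7.07299495e-02,
        2.43280845e-02, -9.36589277e-05]), 'eef_pos': array([240.96899161, 494.05604506, 176.87553859]), 'eef_rot': array([-3.14040036e+00, -8.34843261e-05,  2.68780263e+00]), 'wrist_force': array([-0.07120705, -0.12425105,  0.02426424]), 'moment': array([ 0.01596597,  0.00180844, -0.0013932 ]), 'finger_gap': 93.69025021953624}
scene 479.4361565386807 258.22211341765785 188.63610428328565 [[0.706, -0.708, -0.001, -474.681], [-0.538, -0.536, -0.651, 318.471], [0.461, 0.46, -0.759, 1620.27], [0.0, 0.0, 0.0, 1.0]]
chest [([535.0, -161.0, 124.0], 0.82)]
chest_lid [([562.0, -138.0, 126.0], 0.64)]
carry_grip [([530.0, -147.0, 238.0], 0.62)]
lid_grip [([564.0, -140.0, 122.0], 0.94)]
glue_bottle [([515.0, 78.0, 65.0], 0.72), ([586.0, 209.0, 62.0], 0.37)]
wax_tin [([384.0, -503.0, 39.0], 0.9)]
peg_1 [([585.0, 210.0, 64.0], 0.74), ([528.0, -148.0, 237.0], 0.35)]
side 475.42996921417335 254.6982468333617 187.25538634498938 [[0.945, -0.326, 0.021, -548.492], [-0.114, -0.391, -0.913, 171.658], [0.306, 0.861, -0.407, 1618.755], [0.0, 0.0, 0.0, 1.0]]
chest [([544.0, -238.0, 124.0], 0.64)]
chest_lid [([571.0, -153.0, 126.0], 0.59)]
carry_grip [([524.0, -262.0, 210.0], 0.56)]
lid_grip []
glue_bottle [([518.0, 75.0, 55.0], 0.57)]
wax_tin [([388.0, -514.0, 40.0], 0.86)]
peg_1 [([588.0, 210.0, 79.0], 0.47), ([546.0, -237.0, 120.0], 0.36)]
```

View pics/a.png

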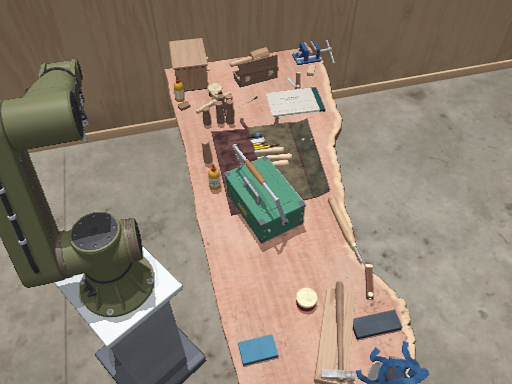

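View pics/b.png

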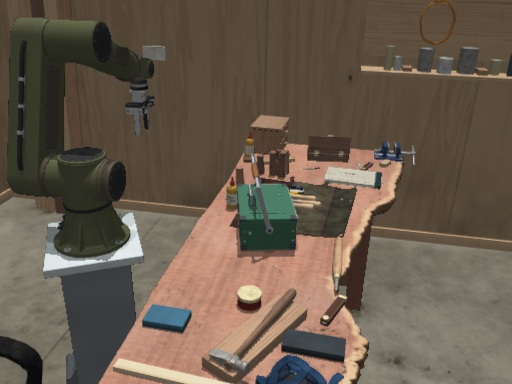

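The scene view shows the chest at about (264,200), rotated, handle upright, glue bottle at (214,177) and peg at (207,152). The side view agrees, with the chest at (267,215). Next I'll fit the box silhouette to the green pixels.

```bash
cat > fit.py <<'E'
import numpy as np,cv2
from scipy.optimize import minimize
def greenhull(p):
    hsv=cv2.cvtColor(p["pixels"],cv2.COLOR_RGB2HSV)
    m=cv2.inRange(hsv,(65,90,30),(90,255,255))
    m=cv2.morphologyEx(m,cv2.MORPH_OPEN,np.ones((2,2),np.uint8))
    m=cv2.morphologyEx(m,cv2.MORPH_CLOSE,np.ones((7,7),np.uint8))
    n,l,st,c=cv2.connectedComponentsWithStats(m)
    i=1+np.argmax(st[1:,4]); pts=cv2.findNonZero((l==i).astype(np.uint8))
    return cv2.convexHull(pts).reshape(-1,2).astype(np.float32),st[i]
def proj(p,E,X):
    c=(E[:3,:3]@np.asarray(X,float).T).T+E[:3,3]
    return np.c_[p["fx"]*c[:,0]/c[:,2]+p["cx"],p["fy"]*c[:,1]/c[:,2]+p["cy"]]
def place(q,X):
    x,y,a=q;X=np.asarray(X,float);c,s=np.cos(a),np.sin(a)
    return np.c_[x+c*X[:,0]-s*X[:,1],y+s*X[:,0]+c*X[:,1],X[:,2]]
box=np.array([(sx*90,sy*135,z) for sx in(-1,1) for sy in(-1,1) for z in(0,123)])
def cost(q,views):
    t=0
    for p,E,h in views:
        b=cv2.convexHull(proj(p,E,place(q,box)).astype(np.float32)).reshape(-1,2)
        i,_=cv2.intersectConvexConvex(b,h)
        t+=1-i/(cv2.contourArea(b)+cv2.contourArea(h)-i)
    return t
def fit(views,q0):
    return min((minimize(cost,(q0[0],q0[1],a),args=(views,),method="Nelder-Mead",options=dict(initial_simplex=[(q0[0],q0[1],a),(q0[0]+30,q0[1],a),(q0[0],q0[1]+30,a),(q0[0],q0[1],a+.15)],xatol=1e-3,fatol=1e-6)) for a in np.arange(-1,1.01,.25)),key=lambda r:r.fun)
E
python3 - <<'E'
from cell import manip
from fit import *
V=[]
for n in("scene","side"):
    p=manip.camera(n);h,st=greenhull(p);print(n,st);V.append((p,p["extrinsics"],h))
for v in(V,V[:1],V[1:]):
    r=fit(v,(560,-150));print(r.x,r.fun)
r=fit(V,(560,-150))
im=[]
for p,E,h in V:
    q=p["pixels"][:,:,::-1].copy()
    X=place(r.x,[(0,0,235),(0,60,235),(0,-60,235),(-52,0,159),(-52,50,159),(-52,-50,159)])
    uv=proj(p,E,np.r_[place(r.x,box),X]);c=uv.mean(0).astype(int)
    S=5;x0,y0=c-55
    q=cv2.resize(q[y0:y0+110,x0:x0+80+30],None,fx=S,fy=S,interpolation=2)[:, :395*2]
    for u in uv: cv2.circle(q,tuple(int(t) for t in (u-(x0,y0)+.5)*S),3,(0,0,255),-1)
    im.append(cv2.resize(q,(400,400)))
cv2.imwrite("pics/c.png",np.hstack(im))
E
```

```text
scene [ 227  160   78   80 3968]
side [ 239  186   59   64 3249]
[ 5.76965074e+02 -1.24379153e+02 -2.86560284e-01] 0.1715603116878196
[ 5.76154781e+02 -1.26269168e+02 -3.22182624e-01] 0.06949968185259126
[ 5.80603485e+02 -1.14016053e+02 -2.75004885e-01] 0.08788504421431953
```

View pics/c.png

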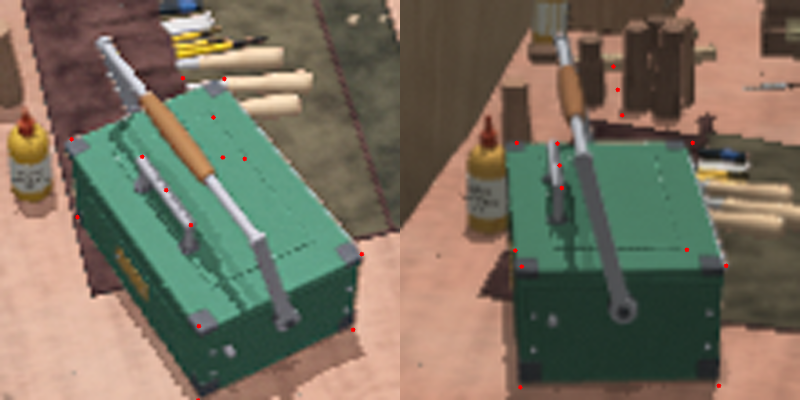

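The fit matches the top corners, giving the chest near (577,-124) with yaw about -0.3. The handle already leans forward by roughly 0.3 rad. I'll move over it high up and refine with the wrist camera.

```bash
python3 -m crank '[{"offset":[0,0,0.04],"spin":-5},{"offset":[0,0,0.08],"spin":-10},{"offset":[0,0,0.12],"spin":-15},{"offset":[0.015,-0.03,0.15],"spin":-20},{"offset":[0.03,-0.06,0.17],"spin":-25},{"offset":[0.045,-0.09,0.18],"spin":-30},{"offset":[0.06,-0.12,0.18],"spin":-35},{"offset":[0.075,-0.15,0.18],"spin":-40}]' 1
python3 -m crank '[{"offset":[0.015,-0.035,0],"spin":-5},{"offset":[0.03,-0.07,0],"spin":-10},{"offset":[0.045,-0.105,0],"spin":-15},{"offset":[0.06,-0.14,0],"spin":-20},{"offset":[0.075,-0.175,0],"spin":-25},{"offset":[0.09,-0.21,0],"spin":-30},{"offset":[0.105,-0.245,0],"spin":-35},{"offset":[0.12,-0.28,0],"spin":-40}]'
python3 -m crank '[{"offset":[0.005,-0.025,0],"spin":0},{"offset":[0.01,-0.05,0],"spin":0},{"offset":[0.015,-0.075,0],"spin":0},{"offset":[0.02,-0.1,0.0],"spin":0},{"offset":[0.025,-0.125,0],"spin":0},{"offset":[0.03,-0.15,0],"spin":0},{"offset":[0.03,-0.16,0],"spin":0},{"offset":[0.03,-0.16,0],"spin":0}]'
cat > wv.py <<'E'
from scipy.spatial.transform import Rotation as R
from cell import manip
import numpy as np
def wrist():
    s=manip.read_state();p=manip.camera("wrist")
    T=np.eye(4);T[:3,:3]=R.from_euler("xyz",s["eef_rot"]).as_matrix();T[:3,3]=s["eef_pos"]
    return s,p,np.linalg.inv(T@np.asarray(p["hand_eye"]))
E
python3 - <<'E'
from wv import *
from fit import *
s,p,E=wrist()
print(s["clock"],s["eef_pos"],s["eef_rot"],s["joints"])
q=p["pixels"][:,:,::-1].copy()
X=place((577,-124,-.3),np.r_[box,[(-44,0,228),(-44,60,228),(-44,-60,228),(-52,0,159),(-52,50,159),(-52,-50,159)]])
for u in proj(p,E,X): cv2.circle(q,tuple(int(t) for t in np.clip(u,-999,999)),3,(0,0,255),-1)
cv2.imwrite("pics/d.png",q)
E
```

```text
clock: 1.57
eef_pos: [316.5, 343.0, 358.2]
eef_rot: [3.14, -0.0, 1.986]
wrist_force: [0.4, 0.3, -0.0]
finger_gap: 93.9
clock: 2.23
eef_pos: [436.8, 61.1, 358.5]
eef_rot: [3.139, -0.001, 1.283]
wrist_force: [0.6, 0.3, 0.1]
finger_gap: 94.0
clock: 2.9
eef_pos: [466.7, -100.4, 358.1]
eef_rot: [3.14, -0.001, 1.281]
wrist_force: [1.2, 0.5, -0.2]
finger_gap: 93.9
2.9 [ 466.6868942  -100.37955868  358.14023964] [ 3.14015784e+00 -6.31994575e-04  1.28084421e+00] [-2.89004608e-01  6.20673056e-02  1.39045134e+00  6.34963516e-04
  1.68763858e+00  1.02243478e-03]
```

View pics/d.png

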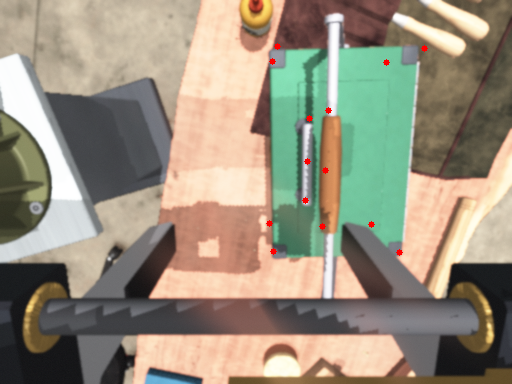

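The wrist view shows the lid corners at about (272,50), (416,47), (402,253) and (275,258). The carry grip runs (332,116)–(328,233) and the lid grip (308,121)–(303,205). I'll refine the pose from these points.

Run:
```python
from wv import *
from fit import *
from scipy.optimize import least_squares
s,p,E=wrist()
uv=np.array([(272,50),(416,47),(402,253),(275,258),(332,116),(328,233),(308,121),(303,205)],float)
def pts(v):
    t=v[3];g=(-150*np.sin(t),85+150*np.cos(t))
    return place(v[:3],[(-90,135,123),(90,135,123),(90,-135,123),(-90,-135,123),(g[0],60,g[1]),(g[0],-60,g[1]),(-52,50,159),(-52,-50,159)])
r=least_squares(lambda v:(proj(p,E,pts(v))-uv).ravel(),(577,-124,-.3,.3),x_scale=(10,10,.1,.1),loss="soft_l1")
print(r.x,np.round((proj(p,E,pts(r.x))-uv),1).tolist())
v=r.x
for t in(v[3],.8,1.0,1.2,1.4,1.57):print(t,place(v[:3],[(-150*np.sin(t),0,85+150*np.cos(t))]).round(1))
print("lidgrip",place(v[:3],[(-52,0,159)]))
for a in(0,.2,.4,.6,.8,.82,.9,1.0):
    b=a+np.arctan2(47,140);L=np.hypot(47,140);print(a,(place(v[:3],[(88-L*np.cos(b),0,112+L*np.sin(b))])-place(v[:3],[(-52,0,159)])).round(1))
for n in("glue_bottle","wax_tin","peg_1"):print(n,[(np.round(d["location"]),d["conf"]) for d in manip.search_frame(p,n)[:2]])
```

```text
[ 5.73904014e+02 -1.25280032e+02 -2.63388819e-01  2.51363447e-01] [[-0.6, 2.7], [2.2, 1.4], [-0.4, -0.2], [-0.2, -1.9], [-0.5, -0.8], [0.6, -1.3], [-2.0, 2.5], [2.5, -0.3]]
0.251363446955052 [[ 537.9 -115.6  230.3]]
0.8 [[470.  -97.3 189.5]]
1.0 [[452.  -92.4 166. ]]
1.2 [[438.9 -88.9 139.4]]
1.4 [[431.2 -86.8 110.5]]
1.57 [[429.1 -86.2  85.1]]
lidgrip [[ 523.69732601 -111.74162498  159.        ]]
0 [[0. 0. 0.]]
0.2 [[11.7 -3.2 26.9]]
0.4 [[28.3 -7.6 50.8]]
0.6 [[ 49.2 -13.3  70.8]]
0.8 [[ 73.5 -19.8  86.2]]
0.82 [[ 76.1 -20.5  87.4]]
0.9 [[ 86.7 -23.4  91.9]]
1.0 [[100.3 -27.1  96.2]]
glue_bottle [(array([512.,  82.,  84.]), 0.75)]
wax_tin [(array([ 397., -481.,   37.]), 0.67), (array([514.,  82.,  85.]), 0.42)]
peg_1 []
```

```bash
python3 -m crank '[{"offset":[0.035,-0.008,0],"spin":1},{"offset":[0.071,-0.015,0],"spin":1},{"offset":[0.071,-0.015,-0.03],"spin":1},{"offset":[0.071,-0.015,-0.06],"spin":1},{"offset":[0.071,-0.015,-0.09],"spin":1},{"offset":[0.071,-0.015,-0.12],"spin":1},{"offset":[0.071,-0.015,-0.142],"spin":1},{"offset":[0.071,-0.015,-0.142],"spin":1}]' 1
python3 -m crank '[{"offset":[0,0,0],"spin":0},{"offset":[0,0,0],"spin":0},{"offset":[0,0,0],"spin":0},{"offset":[0,0,0],"spin":0},{"offset":[0,0,0],"spin":0},{"offset":[0,0,0],"spin":0},{"offset":[0,0,0],"spin":0},{"offset":[0,0,0],"spin":0}]' 0 15
```

```text
clock: 3.82
eef_pos: [536.1, -111.5, 212.6]
eef_rot: [-3.138, -0.001, 1.303]
wrist_force: [-0.4, 0.7, -0.6]
finger_gap: 94.3
clock: 4.48
eef_pos: [536.2, -111.5, 212.7]
eef_rot: [-3.138, -0.001, 1.303]
wrist_force: [-0.2, 0.1, -0.0]
finger_gap: 44.1
```

```bash
python3 -m crank '[{"offset":[0,0,0],"spin":0},{"offset":[0,0,0],"spin":0},{"offset":[0,0,0],"spin":0},{"offset":[0,0,0],"spin":0},{"offset":[0,0,0],"spin":0},{"offset":[0,0,0],"spin":0},{"offset":[0,0,0],"spin":0},{"offset":[0,0,0],"spin":0}]' 0 15
```

```text
clock: 5.15
eef_pos: [536.2, -111.5, 212.8]
eef_rot: [-3.138, -0.001, 1.303]
wrist_force: [0.0, -0.5, 0.2]
finger_gap: 0.6
```

The fingers closed on nothing, so I'll look.

Run:
```python
from wv import *
import cv2
a=manip.camera("scene")["pixels"][130:260,190:330,::-1];b=manip.camera("side")["pixels"][120:250,200:340,::-1]
s,p,E=wrist();w=p["pixels"][:,:,::-1]
cv2.imwrite("pics/e.png",np.vstack([np.hstack([cv2.resize(a,(400,372)),cv2.resize(b,(400,372))]),np.hstack([cv2.resize(w,(300,225)),np.zeros((225,500,3),np.uint8)])]))
```

```text
(no output)
```

View pics/e.png

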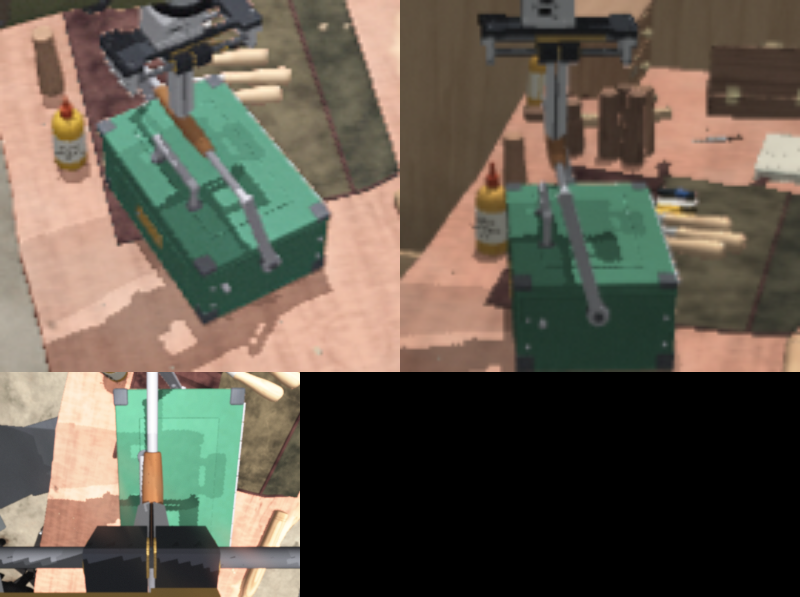

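The fingers look shut right at or above the bar. I'll check numerically where the bar is relative to the TCP.

Run:
```python
from wv import *
from fit import *
v=(573.9,-125.3,-.263)
s,w,Ew=wrist();print(s["eef_pos"],s["finger_gap"],s["wrist_force"])
for n in("scene","side","wrist"):
    p,E=(w,Ew) if n=="wrist" else (lambda p:(p,p["extrinsics"]))(manip.camera(n))
    for d in manip.masks_of(p,"carry_grip")[:1]:
        ys,xs=np.nonzero(d["mask"]);print(n,"mask",d["conf"],len(xs),xs.min(),xs.max(),ys.min(),ys.max())
    print("tcp",proj(p,E,[s["eef_pos"],s["eef_pos"]+[0,0,19]]).round(1).tolist())
    for t in(0.1,.2,.3,.4,.5): print(t,proj(p,E,place(v,[(-150*np.sin(t),y,85+150*np.cos(t)) for y in(60,0,-60)])).round(0).tolist())
    cv2.imwrite(f"pics/{n}_f.png",p["pixels"][:,:,::-1])
a=cv2.imread("pics/wrist_f.png");b=cv2.imread("pics/scene_f.png")[140:215,225:300]
cv2.imwrite("pics/f.png",np.hstack([cv2.resize(a,(448,336)),cv2.resize(b,(336,336),interpolation=2)]))
```

```text
[ 536.19960216 -111.53724978  212.77128875] 0.7494701925234182 [ 0.26252788  0.19571426 -0.75979538]
scene mask 0.56 423 238 287 157 224
tcp [[253.2, 174.5], [253.2, 170.8]]
0.1 [[251.0, 157.0], [260.0, 168.0], [269.0, 180.0]]
0.2 [[248.0, 159.0], [256.0, 170.0], [265.0, 182.0]]
0.3 [[244.0, 162.0], [253.0, 173.0], [261.0, 184.0]]
0.4 [[241.0, 164.0], [249.0, 175.0], [258.0, 187.0]]
0.5 [[237.0, 167.0], [246.0, 178.0], [254.0, 189.0]]
side mask 0.91 430 251 272 168 233
tcp [[254.4, 175.2], [254.6, 170.0]]
0.1 [[261.0, 163.0], [262.0, 170.0], [264.0, 177.0]]
0.2 [[256.0, 164.0], [258.0, 170.0], [259.0, 177.0]]
0.3 [[252.0, 165.0], [253.0, 171.0], [255.0, 178.0]]
0.4 [[248.0, 166.0], [249.0, 173.0], [250.0, 180.0]]
0.5 [[244.0, 168.0], [245.0, 175.0], [246.0, 182.0]]
wrist mask 0.98 6709 241 316 0 376
tcp [[258.5, 220.1], [258.5, 230.2]]
0.1 [[304.0, 134.0], [301.0, 237.0], [299.0, 326.0]]
0.2 [[276.0, 133.0], [276.0, 236.0], [275.0, 324.0]]
0.3 [[250.0, 133.0], [251.0, 234.0], [252.0, 321.0]]
0.4 [[226.0, 133.0], [229.0, 231.0], [231.0, 316.0]]
0.5 [[204.0, 132.0], [209.0, 227.0], [212.0, 311.0]]
```

View pics/f.png

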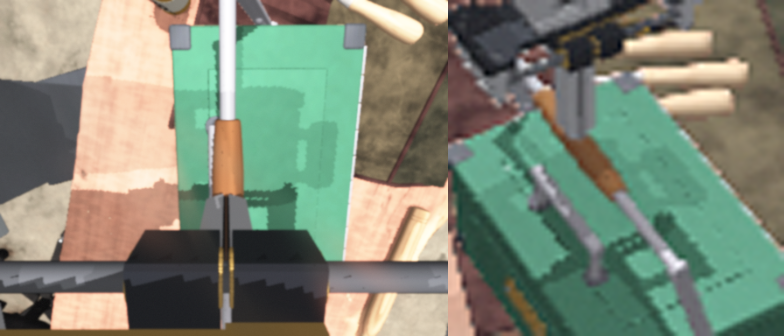

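Shut fingers with the bar in line suggest the bar lies below the tips. I'll triangulate the wooden grip from the three unobstructed views.

Run:
```python
from wv import *
from fit import *
from scipy.optimize import least_squares
T=np.eye(4);T[:3,:3]=R.from_euler("xyz",[3.14015784,-6.32e-4,1.28084421]).as_matrix();T[:3,3]=[466.687,-100.38,358.14]
w=manip.camera("wrist");Ed=np.linalg.inv(T@np.asarray(w["hand_eye"]))
sc=manip.camera("scene");sd=manip.camera("side")
print("wrist cam pos at d",np.linalg.inv(Ed)[:3,3].round(0),w["fx"],np.linalg.inv(Ed)[:3,2].round(2))
obs=[]
for f,p,E,(x0,x1,y0,y1) in(("a",sc,sc["extrinsics"],(232,275,145,195)),("b",sd,sd["extrinsics"],(240,280,155,190)),("d",w,Ed,(318,345,105,245))):
    im=cv2.imread(f"pics/{f}.png");hsv=cv2.cvtColor(im,cv2.COLOR_BGR2HSV)
    m=cv2.inRange(hsv,(6,120,60),(18,255,255));k=np.zeros_like(m);k[y0:y1,x0:x1]=1;m*=k
    n,l,st,c=cv2.connectedComponentsWithStats(m);i=1+np.argmax(st[1:,4])
    ys,xs=np.nonzero(l==i);P=np.c_[xs,ys];mu=P.mean(0);_,_,vt=np.linalg.svd(P-mu,full_matrices=False)
    a=(P-mu)@vt[0];e=sorted([mu+vt[0]*a.min(),mu+vt[0]*a.max()],key=lambda e:e[1])
    print(f,st[i],np.round(e,1).tolist(),"width",np.ptp((P-mu)@vt[1]));obs.append((p,E,np.array(e)))
for sel in([0,1,2],[0,1],[0,2],[1,2]):
    g=lambda v:np.concatenate([(proj(obs[i][0],obs[i][1],v.reshape(2,3))-obs[i][2]).ravel() for i in sel])
    r=least_squares(g,[555,-60,230,520,-170,230.],x_scale=10);print(sel,r.x.round(0),r.x.reshape(2,3).mean(0).round(1),np.linalg.norm(r.x[:3]-r.x[3:]).round(1),abs(r.fun).max())
```

```text
wrist cam pos at d [486. -34. 565.] 336.01148619440187 [-0.07 -0.23 -0.97]
a [245 160  20  24 134] [[245.8, 160.4], [262.4, 182.2]] width 5.032321441624809
b [252 163   7  15  73] [[253.8, 162.9], [255.5, 176.8]] width 5.953809251412096
d [ 320  117   21  115 2037] [[331.3, 116.9], [328.8, 231.1]] width 19.758610336619725
[0, 1, 2] [ 552.  -60.  236.  522. -172.  234.] [ 536.7 -116.2  234.8] 116.4 0.9322194436997222
[0, 1] [ 550.  -62.  237.  519. -172.  234.] [ 534.5 -117.   235.5] 114.1 0.17077804137187513
[0, 2] [ 552.  -60.  234.  522. -172.  234.] [ 537.  -116.3  233.9] 116.4 0.5381433718958419
[1, 2] [ 552.  -60.  237.  522. -172.  234.] [ 536.7 -116.2  235.3] 116.4 0.9739277734126119
```

Run:
```python
import cv2,numpy as np
w=cv2.imread("pics/wrist_f.png")[180:384,190:330];s=cv2.imread("pics/side_f.png")[130:200,225:285]
cv2.imwrite("pics/g.png",np.hstack([cv2.resize(w,(400,583),interpolation=2),cv2.resize(s,(400,583),interpolation=2)]))
```

```text
(no output)
```

View pics/g.png

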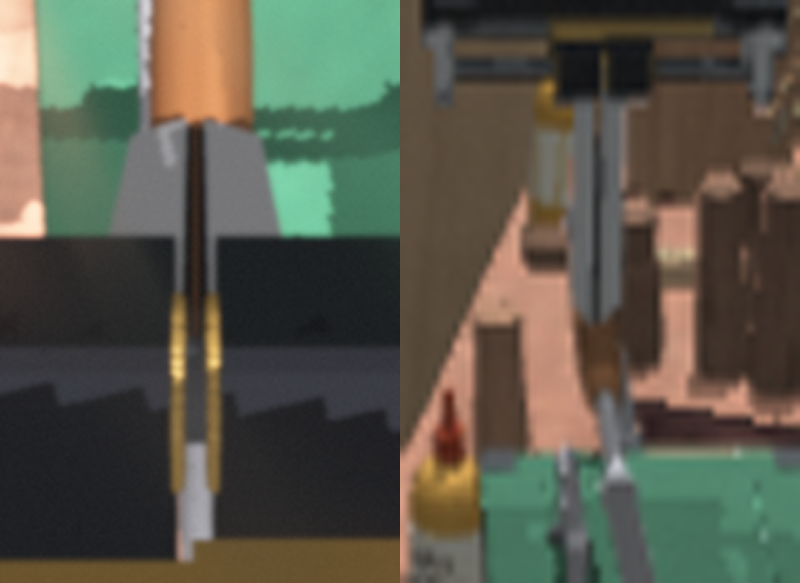

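```bash
python3 -m crank '[{"offset":[0,0,0.01],"spin":0},{"offset":[0,0,0.02],"spin":0},{"offset":[0,0,0.03],"spin":0},{"offset":[0,0,0.04],"spin":0},{"offset":[0,0,0.05],"spin":0},{"offset":[0,0,0.06],"spin":0},{"offset":[0,0,0.07],"spin":0},{"offset":[0,0,0.07],"spin":0}]'
python3 - <<'E'
from wv import *
from fit import *
s,p,E=wrist();sd=manip.camera("side");sc=manip.camera("scene")
print(s["eef_pos"],"tcp in side",proj(sd,sd["extrinsics"],[s["eef_pos"]]),"scene",proj(sc,sc["extrinsics"],[s["eef_pos"]]),"wrist",proj(p,E,[s["eef_pos"]]))
a=sd["pixels"][120:200,215:295,::-1];b=sc["pixels"][120:200,215:295,::-1]
cv2.imwrite("pics/h.png",np.hstack([cv2.resize(a,(400,400),interpolation=0),cv2.resize(b,(400,400),interpolation=0)]))
E
```

```text
clock: 6.42
eef_pos: [536.7, -111.7, 285.2]
eef_rot: [-3.141, -0.001, 1.303]
wrist_force: [0.1, 0.9, -0.6]
finger_gap: 0.7
[ 536.71231629 -111.66482164  285.16152951] tcp in side [[255.05817943 155.00905781]] scene [[253.1528157  159.83336441]] wrist [[258.54027153 220.08516834]]
```

View pics/h.png

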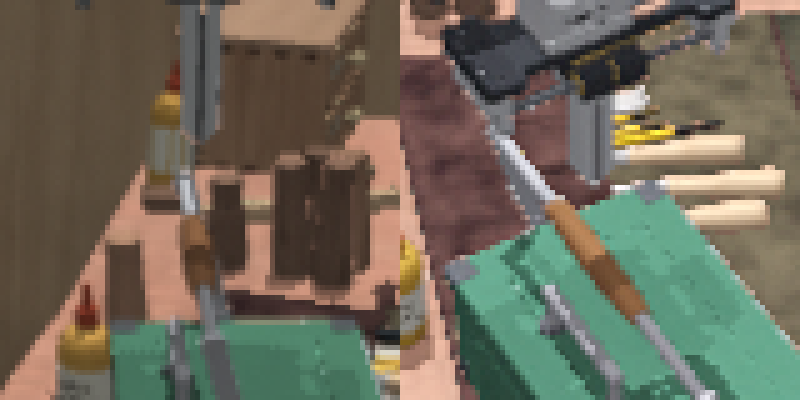

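In both views the visible fingertips end about 20–28 mm above the reported TCP. That explains the miss: the tips were at the bar's top. I'll open and descend deeper.

```bash
python3 -c "
from cell import manip
print(manip.hold_point_z)"
python3 -m crank '[{"offset":[0,-0.004,0],"spin":0},{"offset":[0,-0.004,0],"spin":0},{"offset":[0,-0.004,0],"spin":0},{"offset":[0,-0.004,0],"spin":0},{"offset":[0,-0.004,0],"spin":0},{"offset":[0,-0.004,0],"spin":0},{"offset":[0,-0.004,0],"spin":0},{"offset":[0,-0.004,0],"spin":0}]' 0.8
python3 -m crank '[{"offset":[0,0,-0.02],"spin":0},{"offset":[0,0,-0.04],"spin":0},{"offset":[0,0,-0.06],"spin":0},{"offset":[0,0,-0.07],"spin":0},{"offset":[0,0,-0.08],"spin":0},{"offset":[0,0,-0.09],"spin":0},{"offset":[0,0,-0.095],"spin":0},{"offset":[0,0,-0.095],"spin":0}]' 0.8
python3 -m crank '[{"offset":[0,0,0],"spin":0},{"offset":[0,0,0],"spin":0},{"offset":[0,0,0],"spin":0},{"offset":[0,0,0],"spin":0},{"offset":[0,0,0],"spin":0},{"offset":[0,0,0],"spin":0},{"offset":[0,0,0],"spin":0},{"offset":[0,0,0],"spin":0}]' 0 15
python3 -m crank '[{"offset":[0,0,0],"spin":0},{"offset":[0,0,0],"spin":0},{"offset":[0,0,0],"spin":0},{"offset":[0,0,0],"spin":0},{"offset":[0,0,0],"spin":0},{"offset":[0,0,0],"spin":0},{"offset":[0,0,0],"spin":0},{"offset":[0,0,0],"spin":0}]' 0 15
```

```text
18.8
clock: 7.23
eef_pos: [536.1, -115.5, 282.3]
eef_rot: [-3.137, -0.001, 1.303]
wrist_force: [0.6, -0.2, 1.0]
finger_gap: 50.2
clock: 7.9
eef_pos: [535.9, -115.4, 186.6]
eef_rot: [-3.136, -0.001, 1.303]
wrist_force: [0.5, 0.3, -0.1]
finger_gap: 75.4
clock: 8.57
eef_pos: [535.9, -115.4, 186.6]
eef_rot: [-3.136, -0.001, 1.303]
wrist_force: [-0.7, 0.6, 0.7]
finger_gap: 25.1
clock: 9.23
eef_pos: [535.9, -115.4, 186.6]
eef_rot: [-3.136, -0.001, 1.303]
wrist_force: [-0.8, 0.3, 0.3]
finger_gap: 21.3
```

Gripped: the gap is 21.3 on a 22 mm bar. Next I'll swing along the arc.

```bash
python3 -m crank '[{"offset":[-0.017,0.005,-0.006],"spin":0},{"offset":[-0.030,0.008,-0.013],"spin":0},{"offset":[-0.042,0.012,-0.021],"spin":0},{"offset":[-0.054,0.015,-0.030],"spin":0},{"offset":[-0.0645,0.018,-0.040],"spin":0},{"offset":[-0.074,0.0205,-0.051],"spin":0},{"offset":[-0.082,0.023,-0.063],"spin":0},{"offset":[-0.082,0.023,-0.063],"spin":0}]'
```

```text
clock: 9.9
eef_pos: [452.4, -92.1, 122.1]
eef_rot: [-3.134, -0.001, 1.303]
wrist_force: [-0.1, -0.4, -1.5]
finger_gap: 21.7
```

```bash
python3 -m crank '[{"offset":[-0.004,0.001,-0.007],"spin":0},{"offset":[-0.007,0.002,-0.013],"spin":0},{"offset":[-0.010,0.003,-0.020],"spin":0},{"offset":[-0.013,0.0035,-0.027],"spin":0},{"offset":[-0.016,0.0045,-0.034],"spin":0},{"offset":[-0.018,0.005,-0.041],"spin":0},{"offset":[-0.0195,0.0055,-0.048],"spin":0},{"offset":[-0.021,0.006,-0.056],"spin":0}]'
python3 -m crank '[{"offset":[-0.001,0,-0.007],"spin":0},{"offset":[-0.0015,0,-0.014],"spin":0},{"offset":[-0.0015,0,-0.019],"spin":0},{"offset":[-0.0015,0,-0.021],"spin":0},{"offset":[-0.0015,0,-0.021],"spin":0},{"offset":[-0.0015,0,-0.021],"spin":0},{"offset":[-0.0015,0,-0.021],"spin":0},{"offset":[-0.0015,0,-0.021],"spin":0}]'
```

```text
clock: 10.57
eef_pos: [432.3, -86.2, 65.9]
eef_rot: [-3.137, -0.001, 1.303]
wrist_force: [9.0, -2.5, -1.4]
finger_gap: 21.5
clock: 11.23
eef_pos: [430.7, -86.1, 44.9]
eef_rot: [-3.137, -0.001, 1.303]
wrist_force: [3.4, 2.8, -1.1]
finger_gap: 21.8
```

```bash
python3 -m crank '[{"offset":[0,0,0],"spin":0},{"offset":[0,0,-0.006],"spin":0},{"offset":[0,0,-0.008],"spin":0},{"offset":[0,0,-0.008],"spin":0},{"offset":[0,0,-0.008],"spin":0},{"offset":[0,0,-0.008],"spin":0},{"offset":[0,0,-0.008],"spin":0},{"offset":[0,0,-0.008],"spin":0}]'
python3 -m crank '[{"offset":[0,0,0],"spin":0},{"offset":[0,0,0],"spin":0},{"offset":[0,0,0],"spin":0},{"offset":[0,0,0],"spin":0},{"offset":[0,0,0],"spin":0},{"offset":[0,0,0],"spin":0},{"offset":[0,0,0],"spin":0},{"offset":[0,0,0],"spin":0}]' 0.5
python3 -m crank '[{"offset":[0,0,0.04],"spin":0},{"offset":[0,0,0.08],"spin":0},{"offset":[0,0,0.12],"spin":0},{"offset":[0,0,0.16],"spin":0},{"offset":[0,0,0.2],"spin":0},{"offset":[0,0,0.24],"spin":0},{"offset":[0,0,0.25],"spin":0},{"offset":[0,0,0.25],"spin":0}]'
cat > look.py <<'E'
import sys
from wv import *
from fit import *
s,p,E=wrist();sd=manip.camera("side");v=(573.9,-125.3,-.27)
print(s["clock"],s["eef_pos"],s["finger_gap"],s["wrist_force"])
a=sd["pixels"][110:270,190:330,::-1];q=p["pixels"][:,:,::-1].copy()
L=np.hypot(47,140)
for ang in map(float,sys.argv[2:]):
    b=ang+np.arctan2(47,140)
    for u in proj(p,E,place(v,[(88-L*np.cos(b),y,112+L*np.sin(b)) for y in(-50,50)])): cv2.circle(q,tuple(int(t) for t in np.clip(u,-999,999)),3,(0,0,255),-1)
for u in proj(p,E,place(v,[(-150,y,80.6) for y in(-60,60)])): cv2.circle(q,tuple(int(t) for t in np.clip(u,-999,999)),3,(255,0,0),-1)
cv2.imwrite(sys.argv[1],np.hstack([cv2.resize(q,(450,400)),cv2.resize(a,(350,400),interpolation=2)]))
E
python3 look.py pics/i.png 0
```

```text
clock: 11.9
eef_pos: [430.8, -86.4, 37.3]
eef_rot: [-3.137, -0.001, 1.303]
wrist_force: [-2.2, 1.3, 10.4]
finger_gap: 21.4
clock: 12.57
eef_pos: [430.7, -86.4, 37.2]
eef_rot: [-3.137, -0.001, 1.303]
wrist_force: [0.7, -0.5, 0.8]
finger_gap: 46.8
clock: 13.23
eef_pos: [431.6, -86.6, 289.9]
eef_rot: [3.141, -0.001, 1.303]
wrist_force: [0.2, -0.2, -0.8]
finger_gap: 47.1
13.2333 [431.60055009 -86.58005944 289.89709865] 47.08022805453362 [ 0.23015404 -0.24892256 -0.77315916]
```

View pics/i.png

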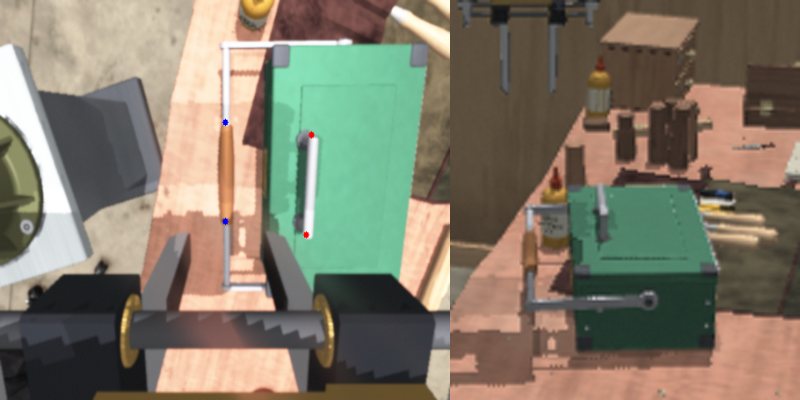

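The handle is seated level at its stop. It matches the predicted position in the wrist view, with its arm level in the side view. The lid grip is also where predicted, so I'll go for it.

```bash
python3 -m crank '[{"offset":[0.04,-0.01,0],"spin":0},{"offset":[0.08,-0.02,0],"spin":0},{"offset":[0.093,-0.025,-0.02],"spin":0},{"offset":[0.093,-0.025,-0.06],"spin":0},{"offset":[0.093,-0.025,-0.1],"spin":0},{"offset":[0.093,-0.025,-0.13],"spin":0},{"offset":[0.093,-0.025,-0.155],"spin":0},{"offset":[0.093,-0.025,-0.172],"spin":0}]'
python3 -m crank '[{"offset":[0,0,0],"spin":0},{"offset":[0,0,0],"spin":0},{"offset":[0,0,0],"spin":0},{"offset":[0,0,0],"spin":0},{"offset":[0,0,0],"spin":0},{"offset":[0,0,0],"spin":0},{"offset":[0,0,0],"spin":0},{"offset":[0,0,0],"spin":0}]' 0 30
python3 -c "
from cell import manip;s=manip.read_state();print(s['eef_pos'],s['finger_gap'],s['wrist_force'])"
```

```text
clock: 14.0
eef_pos: [521.1, -110.6, 108.8]
eef_rot: [-3.129, -0.001, 1.303]
wrist_force: [-0.2, -0.4, 0.4]
finger_gap: 47.0
clock: 14.67
eef_pos: [525.3, -111.8, 109.9]
eef_rot: [-3.14, -0.001, 1.303]
wrist_force: [32.9, -8.2, -18.1]
finger_gap: 11.5
[ 525.30508508 -111.79259613  109.91333425] 11.529036044516603 [ 32.86164556  -8.21183256 -18.07653067]
```

```bash
python3 -m crank '[{"offset":[0,0,0],"spin":0},{"offset":[0,0,0],"spin":0},{"offset":[0,0,0],"spin":0},{"offset":[0,0,0],"spin":0},{"offset":[0,0,0],"spin":0},{"offset":[0,0,0],"spin":0},{"offset":[0,0,0],"spin":0},{"offset":[0,0,0],"spin":0}]' 0 40
```

```text
clock: 15.33
eef_pos: [525.5, -111.8, 109.9]
eef_rot: [-3.141, -0.001, 1.303]
wrist_force: [5.4, -2.1, -9.3]
finger_gap: 11.5
```

```bash
python3 -m crank '[{"offset":[0.0024,-0.0007,0.007],"spin":0},{"offset":[0.0052,-0.0014,0.0137],"spin":0},{"offset":[0.0082,-0.0023,0.0205],"spin":0},{"offset":[0.0117,-0.0032,0.0269],"spin":0},{"offset":[0.0154,-0.0042,0.0332],"spin":0},{"offset":[0.0194,-0.0053,0.0393],"spin":0},{"offset":[0.0237,-0.0065,0.0452],"spin":0},{"offset":[0.0283,-0.0076,0.0508],"spin":0}]'
```

```text
clock: 16.0
eef_pos: [553.1, -119.3, 161.9]
eef_rot: [-3.138, -0.001, 1.303]
wrist_force: [-12.8, 1.8, 2.3]
finger_gap: 11.1
```

```bash
python3 -m crank '[{"offset":[0.0054,-0.0014,0.0046],"spin":0},{"offset":[0.0107,-0.0029,0.0094],"spin":0},{"offset":[0.0161,-0.0044,0.0142],"spin":0},{"offset":[0.0216,-0.0058,0.0188],"spin":0},{"offset":[0.0275,-0.0074,0.0231],"spin":0},{"offset":[0.0334,-0.009,0.0271],"spin":0},{"offset":[0.0396,-0.0106,0.0308],"spin":0},{"offset":[0.0459,-0.0123,0.0342],"spin":0}]'
python3 look.py pics/j.png 0.8
```

```text
clock: 16.67
eef_pos: [599.3, -132.0, 198.5]
eef_rot: [-3.14, -0.0, 1.303]
wrist_force: [-5.8, -0.2, 4.1]
finger_gap: 11.1
16.6667 [ 599.27302507 -131.95262641  198.53639289] 11.064080705240757 [-5.7669594  -0.20017046  4.06961898]
```

View pics/j.png

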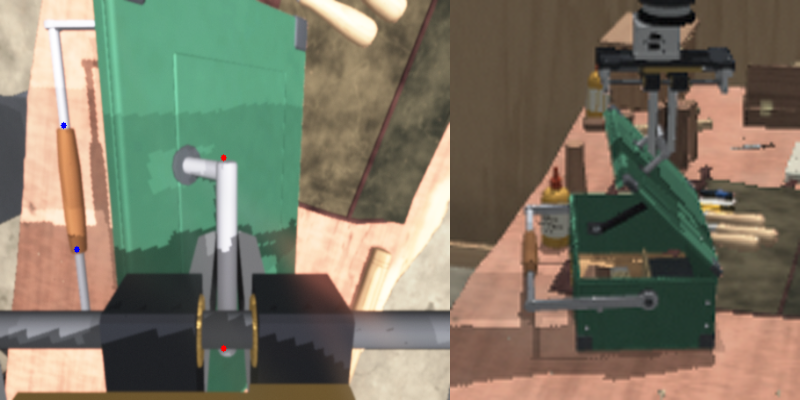

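The lid is up at about 0.80, the handle is still seated, and nothing is in the way. I'll go to about 1.0 slowly.

```bash
python3 -m crank '[{"offset":[0.003,-0.0008,0.0012],"spin":0},{"offset":[0.006,-0.0016,0.0024],"spin":0},{"offset":[0.0092,-0.0025,0.0038],"spin":0},{"offset":[0.0125,-0.0034,0.005],"spin":0},{"offset":[0.0157,-0.0043,0.0062],"spin":0},{"offset":[0.019,-0.0052,0.0073],"spin":0},{"offset":[0.0222,-0.0061,0.0083],"spin":0},{"offset":[0.0255,-0.007,0.0092],"spin":0}]'
python3 -m crank '[{"offset":[0,0,0],"spin":0},{"offset":[0,0,0],"spin":0},{"offset":[0,0,0],"spin":0},{"offset":[0,0,0],"spin":0},{"offset":[0,0,0],"spin":0},{"offset":[0,0,0],"spin":0},{"offset":[0,0,0],"spin":0},{"offset":[0,0,0],"spin":0}]'
```

```text
clock: 17.43
eef_pos: [625.9, -139.3, 208.3]
eef_rot: [3.141, -0.0, 1.303]
wrist_force: [-3.7, 0.0, 3.6]
finger_gap: 10.9
clock: 18.1
eef_pos: [625.8, -139.2, 208.3]
eef_rot: [3.141, -0.0, 1.303]
wrist_force: [-2.5, 0.4, 2.8]
finger_gap: 11.1
```

```bash
python3 -m crank '[{"offset":[-0.0033,0.0009,-0.001],"spin":0},{"offset":[-0.0065,0.0018,-0.002],"spin":0},{"offset":[-0.0098,0.0027,-0.0031],"spin":0},{"offset":[-0.013,0.0036,-0.0043],"spin":0},{"offset":[-0.0163,0.0045,-0.0056],"spin":0},{"offset":[-0.0195,0.0053,-0.007],"spin":0},{"offset":[-0.0225,0.0062,-0.0085],"spin":0},{"offset":[-0.0225,0.0062,-0.0085],"spin":0}]'
python3 -m crank '[{"offset":[0,0,0],"spin":0},{"offset":[0,0,0],"spin":0},{"offset":[0,0,0],"spin":0},{"offset":[0,0,0],"spin":0},{"offset":[0,0,0],"spin":0},{"offset":[0,0,0],"spin":0},{"offset":[0,0,0],"spin":0},{"offset":[0,0,0],"spin":0}]'
python3 look.py pics/k.png 0.83
python3 - <<'E'
from cell import manip
import numpy as np
p=np.array(manip.read_state()["eef_pos"]);d=p-[525.5,-111.8,109.9]
x=140-np.hypot(d[0],d[1]);z=47+d[2];print("angle",np.arctan2(z,x)-np.arctan2(47,140),"radius",np.hypot(x,z))
for n in("scene","side"):
    c=manip.camera(n)
    for k in("glue_bottle","wax_tin","peg_1"):print(n,k,[(np.round(d["location"]).tolist(),round(d["conf"],2)) for d in manip.search_frame(c,k)[:1]])
E
```

```text
clock: 18.77
eef_pos: [602.7, -132.9, 199.5]
eef_rot: [-3.141, -0.0, 1.303]
wrist_force: [0.4, -1.6, 0.4]
finger_gap: 11.3
clock: 19.43
eef_pos: [602.7, -132.9, 199.5]
eef_rot: [-3.141, -0.0, 1.303]
wrist_force: [0.6, -0.6, 1.7]
finger_gap: 11.5
19.4333 [ 602.73027476 -132.88671866  199.49974542] 11.518151814146707 [ 0.63267183 -0.57568165  1.72725762]
angle 0.8333634663449938 radius 149.17942940681513
scene glue_bottle [([519.0, 79.0, 79.0], 0.55)]
scene wax_tin [([387.0, -504.0, 37.0], 0.76)]
scene peg_1 [([586.0, 208.0, 63.0], 0.56)]
side glue_bottle [([518.0, 77.0, 45.0], 0.82)]
side wax_tin [([390.0, -512.0, 38.0], 0.79)]
side peg_1 [([590.0, 207.0, 71.0], 0.74)]
```

View pics/k.png

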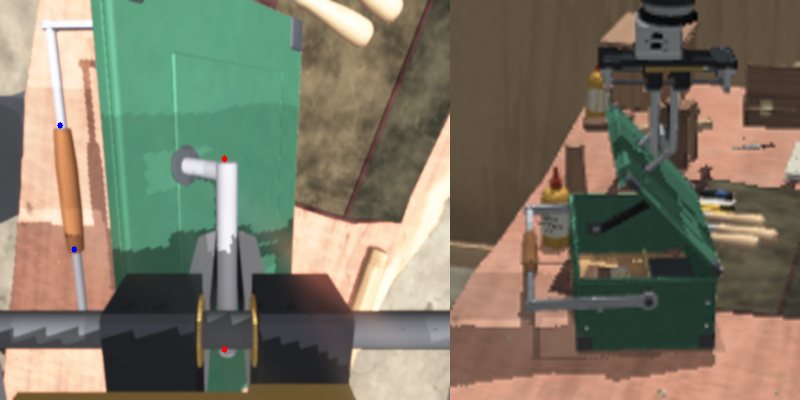

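```bash
python3 -c "
from cell import manip
print(manip.sign_off()); s=manip.read_state(); print(s['clock'],s['eef_pos'],s['finger_gap'])"
```

```text
the job is handed in; nothing more can be done
None
the job is handed in; nothing more can be done
```

I finished the job and handed it in at about 19.4 s of the 67 s allowed.

- **Handle:** I swung the carry handle forward past its ridge until it pressed on its end stop. It stayed level there after release and still did in the final pictures.
- **Lid:** I gripped the lid by its steel grip and raised it to about 1.00 rad, just past the 0.90 balance point and well short of the stop at 1.50. I then lowered it to about 0.83 rad and held it still there.
- **Last checks:** Working the angle out from the arm's movement gave 0.833 rad, and working it out from the chest's position gave about 0.84. That puts the lid about 4° below balance. The gripper was firmly shut on the grip, and the arm was steady with only about 2 N on the wrist. The glue bottle, wax tin and peg were found within a few mm of where they started.
- **What disagreed:** My first grasp of the handle closed on nothing, because the fingertips looked about 25 mm shorter than the reported tool point. I gripped deeper after that, and both later grasps held.
- **A brief side load:** Closing on the lid grip put up to about 38 N on the wrist, well under the 120 N limit. It dropped to about 11 N when I reset the arm's target before lifting.

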